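# Set the muffle furnace door ajar

## Task

The muffle furnace has to cool slowly, and its heavy, free-swinging door stands wide open. Swing the door most of the way towards shut and bring it to rest standing open by 30 degrees, then take the hand away and see that it stands there quite still by itself for 5 seconds before you finish. Move it gently: it must not be flung or hit hard, nor bang shut or against its open stop, and leave everything else on the bench where it is.

Things in the scene. Friction and masses are not known exactly. Their poses are not given: they have to be found in the camera images.
- furnace_door (a joint): angle of the heavy furnace door about its upright hinge, rad: 0 = shut, grows as it opens, 1.7 = hard open stop; it starts between 1.3 and 1.52. Nominal mass 9 kg evenly spread (true: 0.75 to 1.3 times that), 0.31 kg m2 about the hinge. No spring, no latch; damping only 0.012 N m s/rad and dry friction 0.0004 N m: once moving it coasts for some 20 s
- door_hinge (a point): point on the door's upright hinge axis, level with the door's upper edge, 315 mm above the bench. It turns with the door: its yaw is the furnace's yaw minus the joint angle. In its frame the door reaches along -y, from 5 to 305 mm from the axis; the plane of the inner face (x = 0) contains the axis; the outer face is at x = -100 mm
- door_edge (a point): middle of the top of the door's free end, 315 mm above the bench: 305 mm along the door from the hinge axis and 50 mm from each face; same axes as door_hinge. The door slab is 300 mm wide, 190 mm high (from 125 to 315 mm above the bench) and 100 mm thick: too thick to grip
- door_outer (a point): point on the door's outer face (polished grey steel, with a flush recess and no handle), midway along it and 20 mm below its upper edge; same axes as door_hinge, the face looks to -x. Fingers slide on the door without friction, so it can only be pushed square to its faces: pushing here closes it
- door_inner (a point): point on the door's inner face (flat white brick lining, slippery too), midway along it and 20 mm below its upper edge; same axes as door_hinge, the face looks to +x. Pushing here opens the door, or brakes it while it is closing
- furnace: grey bench muffle furnace, fixed, at the robot's right, 340 mm wide (y), 300 mm deep (x), 330 mm high, with a flue 32 mm across, 110 mm behind the centre, up to 432 mm; origin under its centre; its front with chamber mouth and door looks along its -x; the door hinge is at x = -162, y = +155 mm, at the end of the front farther from the robot. It carries the door
- bottle_a: brown glass reagent bottle with black stopper, 68 mm diameter, 125 mm high; origin under its centre
- bottle_b: brown reagent bottle, 84 mm diameter, 160 mm high; origin under its centre
- bottle_c: brown reagent bottle, 88 mm diameter, 165 mm high; origin under its centre
- bottle_d: brown reagent bottle like bottle_c, 88 mm diameter, 165 mm high; origin under its centre
- ph_meter: white and green hand-held pH meter lying on the bench, 200 x 90 x 55 mm; origin under its centre, long along x
- beaker: small glass beaker, 66 mm diameter, 85 mm high; origin under its centre
- petri_dish: clear Petri dish, 90 mm diameter, 16 mm high; origin under its centre
- crucible: white lidded porcelain crucible, 46 mm diameter, 47 mm high, on a red fireclay tile 12 mm thick; origin under its centre
- tongs: steel crucible tongs lying on the bench, 260 mm long, 8 mm thick; origin near the pivot, under it, long along x

How it is judged:
On the way:
1. the door stands still at 30 degrees (within 5 degrees), untouched, for 4 s (value of joint furnace_door between 0.436 and 0.611 rad and velocity of joint furnace_door between -0.012 and 0.012 rad/s and contact force between anything else and furnace below 0.3 N), for 4 s.
At the end, for the whole second after the job is handed in: the door stands open by 25 to 35 degrees (0.436 to 0.611 rad), turning slower than 0.012 rad/s, and nothing touches it (value of joint furnace_door between 0.436 and 0.611 rad and velocity of joint furnace_door between -0.012 and 0.012 rad/s).
It fails at once if the door bangs shut or swings to within 5 degrees of it (value of joint furnace_door below 0.09 rad).
It fails at once if the door is thrown back to its open stop (value of joint furnace_door above 1.67 rad).
It fails at once if the door is flung (faster than 1 rad/s) (velocity of joint furnace_door above 1 rad/s or velocity of joint furnace_door below -1 rad/s).
It fails at once if the furnace or its door is hit or pressed with more than 25 N (contact force between any of the fingers, the arm and furnace above 25 N).
It fails at once if something else on the bench is shifted by more than 30 mm (distance of any of bottle_a, bottle_b, bottle_c, bottle_d, ph_meter, beaker, petri_dish, crucible, tongs from where it was at the start of the episode above 0.03 m).
It also fails if it takes over 42 s, if anything falls off the work surface, if the arm or the gripper's body presses on something with over 40 N, if the wrist force passes 120 N, or if a joint passes its speed limit or range.

## Robot

A 6-joint arm with a two-finger parallel gripper is mounted at the origin on the work surface. World frame = base frame: x ahead of the robot, y to its left, z up, the work surface at z = 0. Lengths are in m, angles in rad, forces in N, time in s.
With the tool pointing down it reaches from about 0.3 to 0.85 m from the base axis. Payload 5.4 kg.
Tool frame: the origin (TCP) lies on the centre line of the jaws, within the pads' length; the fingertips stand r.tips_ahead ahead of it and the grasp point (between the pads) lies 8 mm behind it (r.tips_ahead is the distance from the TCP to the fingertips, in m); z points along the fingers, y is the line along which they close (so a half turn about z gives the same grasp; the last joint's range is limited). The gripper opens to 85 mm and grips with 20 to 120 N. Pads are 22 mm wide; open, the fingers measure 114 mm over their backs; the gripper's body (76 mm by 85 mm) begins 54 mm behind the grasp point. The pads swing forward as they close: fully open they stand 13 mm farther back than shut.
Start: joints at [-1.404, 0.158, 1.597, -0, 1.386, -0.21], TCP at [0.212, -0.535, 0.216] pointing down, gripper open.
Joint ranges: [-2.91, 2.91], [-0.94, 2.29], [0.18, 2.7], [-1.29, 4.43], [0.17, 2.64], [-3, 3]. Speed limits (rad/s): [2.57, 2.57, 3.14, 3.14, 3.14, 3.14].

## Interface

Orientations are given as a unit quaternion [w, x, y, z].
In Python, from cell import r gives the robot as it stands.
- The arm moves only by the tool move_arm, never from a script. Its arguments are lists of equal length, an entry for each row: "claw": the opening, from -1 (shut) to 1 (fully open); "slide": the shift along the tool's x, y, z in units of 25 mm (1.0 is 25 mm), a list of three; "yaw": the turn about the tool's z in rad. In form: {"claw": [claw, ...], "slide": [[dx, dy, dz], ...], "yaw": [yaw, ...]}. A call has 1 to 10 rows; each row is the pose to reach, as a shift and turn from the pose commanded when the call began, along the tool's axes at that moment; what a row does not reach only later rows make up. A row lasts 1/8 s, in which the tool goes at most 62.5 mm and 10.7 degrees, less where a joint would pass 70% of its speed; a pose out of reach is approached as far as the arm can. A call with a gripper value outside its range is refused whole. The fingers move at their own pace and stop on an object; "newtons" is the grip in N (left out, the last holds). Time passes only in rows, so rows that repeat a pose let the fingers close. It gives the time, the measured TCP pose, the force, the opening and the grip force at its end, in the units of the state.
- r.get_obs(): the state, without advancing time (a new reading comes with each control period).
- r.camera(name): name is "scene" or "top"; returns a dict with "color" (400x640x3 uint8, red, green, blue), "fx", "fy", "cx", "cy" (pixels), "pose" (4x4, takes a point from camera to world coordinates). Camera axes: x right, y down, z forward; pixel columns grow to the right and rows downward; lengths in m; the calibration is good to about 2 mm. A picture is of the moment at which its call begins. There is no depth.
- r.job_done(): hands the job in; it is judged then, once.
Trained networks look in a picture, given as the dict that the camera call returned (one of the last four; its "shot" number tells which), for a name from the list of things; names that differ only in an ending like _2 or _b are one class to them, and where a whole thing is asked for, a point or a joint stands for the part that bears it (a point fixed in the world has none). Each returns a list of dicts, best first, with "conf" (0 to 1); they miss things now and then, are a little off and sometimes report something else, mostly with a low value. They report only what shows in the picture. A call takes as long as a camera call.
- r.find_in(picture, label): "point" ([x, y, z] in m, in world coordinates, good to about 4 mm: the middle of the surface that is visible of it).
The state is a dict: "clock": time; "q": joint angles; "joint_velocities": joint speeds; "joint_torque": joint torques, N m; "tcp_pos": TCP position; "ee_rot": TCP orientation; "wrist_force": force on the tool from outside, world axes, zero at the start; "moment": the same for the moment, N m; "gripper_width": finger opening in m; "gripper_force": force on a finger pad.
Only numpy, scipy, OpenCV 4.12 (cv2) and the standard library are available. Lean on these libraries where they do the work, as an engineer would, in place of code of your own. Each camera call takes 0.05 s, during which the arm holds its last target. There are 200 camera calls.

## Working session

There is one attempt and no reset: what is moved stays moved. The work goes in short steps, Python scripts to look and compute and a tool call to move; the robot and the scene stay as the last step left them, time stands still between calls to the robot, and variables do not carry over. Pictures are saved under pics/ and viewed, at most 10 in all, crops included, and the job is handed in when it is done.

Besides the shell and the picture viewer there is one more tool, called by a JSON object that holds its "api" and its "payload", one argument or row to a line. move_arm: Moves the arm, as the interface text tells. Its arguments: {"type":"object","properties":{"claw":{"type":"array","items":{"type":"number"}},"slide":{"type":"array","items":{"type":"array","items":{"type":"number"}}},"yaw":{"type":"array","items":{"type":"number"}},"newtons":{"type":"number"}},"required":["claw","slide","yaw"]}

```bash
mkdir -p pics
python3 - <<'E'
from cell import r
import cv2,numpy as np
o=r.get_obs()
print(o['clock'],o['tcp_pos'],o['ee_rot'],o['wrist_force'],o['gripper_width'],r.tips_ahead)
for n in("scene","top"):
    p=r.camera(n);cv2.imwrite(f'pics/{n}0.png',p['color'][:,:,::-1])
    print(n,p['fx'],p['cx'],p['cy'],np.round(p['pose'],3).tolist())
    for l in("furnace","furnace_door","door_hinge","door_edge","door_outer","door_inner","bottle_a","bottle_c","ph_meter","beaker","petri_dish","crucible","tongs"):
        print(l,[(np.round(d['point'],3).tolist(),round(d['conf'],2)) for d in r.find_in(p,l)[:4]])
E
```

```text
0.0 [ 0.21144212 -0.5340325   0.21511654] [-9.51832725e-04  9.82307180e-01  1.87274393e-01  2.76569908e-05] [ 0.025304   -0.57257587 -0.1232408 ] 0.08511274138056296 0.011
scene 413.63250443919725 316.4220159665519 197.47616616087672 [[-0.992, -0.076, 0.101, 0.375], [-0.126, 0.608, -0.784, 1.146], [-0.002, -0.79, -0.613, 1.025], [0.0, 0.0, 0.0, 1.0]]
furnace [([0.607, -0.29, 0.288], 0.78), ([0.584, 0.01, 0.265], 0.47)]
furnace_door [([0.584, 0.011, 0.266], 0.59)]
door_hinge [([0.579, 0.012, 0.266], 0.91), ([0.361, 0.564, 0.084], 0.19)]
door_edge [([0.583, 0.013, 0.262], 0.81)]
door_outer [([0.586, 0.01, 0.267], 0.74)]
door_inner [([0.635, 0.213, 0.007], 0.56)]
bottle_a [([0.467, 0.578, 0.114], 0.9), ([0.65, 0.445, 0.104], 0.85), ([0.357, 0.561, 0.085], 0.73), ([0.555, 0.528, 0.108], 0.61)]
bottle_c [([0.467, 0.578, 0.114], 0.9), ([0.65, 0.445, 0.104], 0.85), ([0.357, 0.561, 0.085], 0.73), ([0.555, 0.528, 0.108], 0.61)]
ph_meter [([0.4, 0.352, 0.03], 0.78)]
beaker [([0.749, 0.157, 0.063], 0.91)]
petri_dish []
crucible []
tongs [([0.322, -0.326, 0.004], 0.65)]
top 443.25587091125493 31
[... 292 characters left out ...]
589, -0.048, 0.313], 0.65)]
door_outer [([0.596, -0.047, 0.314], 0.89)]
door_inner [([0.595, -0.048, 0.313], 0.96), ([0.554, 0.484, 0.116], 0.18)]
bottle_a [([0.464, 0.53, 0.113], 0.86), ([0.554, 0.485, 0.117], 0.86), ([0.359, 0.527, 0.084], 0.77), ([0.645, 0.408, 0.107], 0.66)]
bottle_c [([0.464, 0.53, 0.113], 0.86), ([0.554, 0.485, 0.117], 0.86), ([0.359, 0.527, 0.084], 0.77), ([0.645, 0.408, 0.107], 0.66)]
ph_meter [([0.398, 0.329, 0.03], 0.8), ([0.468, 0.064, 0.055], 0.57)]
beaker [([0.764, 0.14, 0.043], 0.82)]
petri_dish [([0.634, 0.21, 0.0], 0.73)]
crucible [([0.466, 0.062, 0.053], 0.65)]
tongs [([0.271, -0.388, 0.004], 0.93), ([0.595, -0.05, 0.311], 0.7), ([0.646, 0.409, 0.11], 0.57)]
```

View pics/scene0.png

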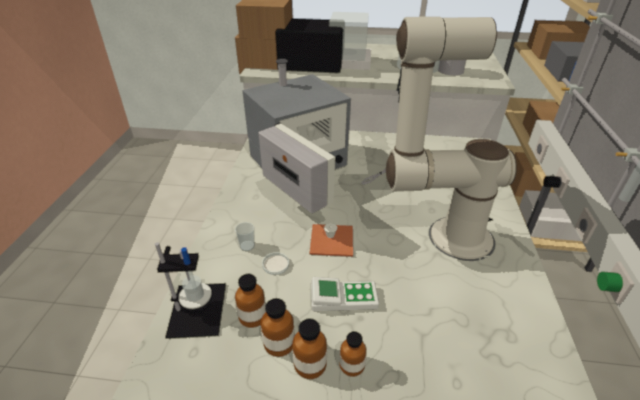

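View pics/top0.png

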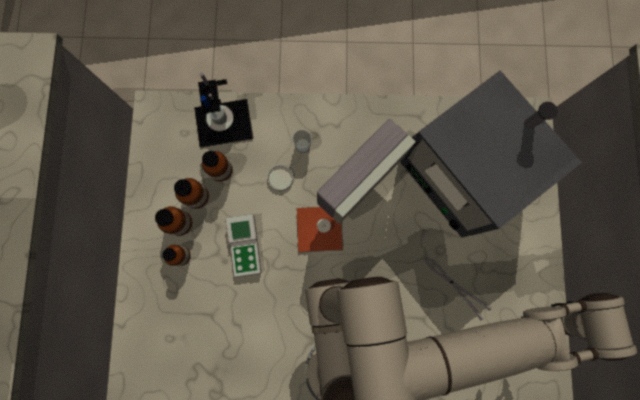

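The top view shows the furnace with its top corners near (413,137), (500,71) and (581,162). The open door's slab runs from (388,121)/(413,137) to (319,200)/(340,217). Its white inner side faces lower right, and the crucible tile sits by its free end. I'll zoom in for exact corners.

Run:
```python
import cv2
i=cv2.imread('pics/top0.png')[60:260,300:600]
i=cv2.convertScaleAbs(i,alpha=1.5)
i=cv2.resize(i,(780,520),interpolation=cv2.INTER_CUBIC)
for k in range(0,300,20): cv2.line(i,(int(k*2.6),0),(int(k*2.6),5 if k%100 else 15),(0,0,255),1)
for k in range(0,200,20): cv2.line(i,(0,int(k*2.6)),(5 if k%100 else 15,int(k*2.6)),(0,0,255),1)
cv2.imwrite('pics/z.png',i)
```

```text
(no output)
```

View pics/z.png

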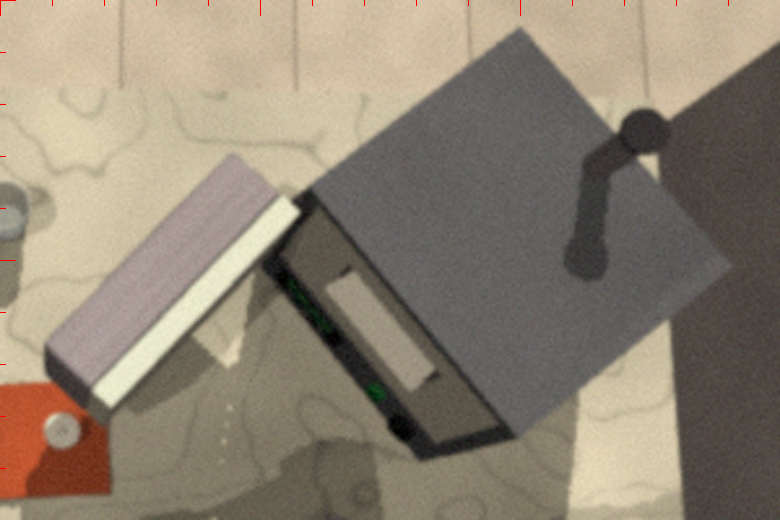

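```bash
cat > h.py <<'E'
import numpy as np, cv2
def unproj(p,u,v,z):
    d=p['pose'][:3,:3]@np.array([(u-p['cx'])/p['fx'],(v-p['cy'])/p['fy'],1]); o=p['pose'][:3,3]
    return (o+d*(z-o[2])/d[2])[:2]
E
python3 - <<'E'
from cell import r
from h import *
p=r.camera('top')
f=lambda a,z:unproj(p,300+a[0]/2.6,60+a[1]/2.6,z)
F=np.array([f(a,.33) for a in [(313,187),(520,28),(733,265),(517,437)]])
print('furn',F.round(4).tolist())
ce=F.mean(0); print(ce,[np.linalg.norm(F[i]-F[(i+1)%4]).round(3) for i in range(4)])
# front->back dir
for a,b in((0,1),(3,2)): d=F[b]-F[a];print('yaw',np.arctan2(d[1],d[0]))
d=F[0]-F[3];print('yaw',np.arctan2(d[1],d[0])-np.pi/2)
d=F[1]-F[2];print('yaw',np.arctan2(d[1],d[0])-np.pi/2)
D=np.array([f(a,.315) for a in [(234,153),(300,210),(107,410),(45,345),(92,390),(277,195)]])
print('door',D.round(4).tolist())
print([np.linalg.norm(D[i]-D[j]).round(3) for i,j in((0,1),(1,2),(2,3),(3,0),(3,4),(0,5))])
for a,b in((3,0),(2,1),(4,5)):
    d=D[b]-D[a];print('door yaw (y axis from edge to hinge)',np.arctan2(d[1],d[0])-np.pi/2)
for n,z in(('tile',0.012),):
    print(n,[f(a,z).round(3).tolist() for a in((110,492),(105,412))], 'cruc',f((62,430),.05))
o=r.get_obs();print(o['clock'])
E
```

```text
furn [[0.701, -0.1992], [0.8858, -0.4288], [0.6237, -0.6399], [0.4378, -0.4031]]
[ 0.6620659  -0.41775153] [np.float64(0.295), np.float64(0.337), np.float64(0.301), np.float64(0.333)]
yaw -0.8932056602393845
yaw -0.9052583462035819
yaw -0.9114074154746303
yaw -0.8925782116372354
door [[0.7427, -0.1179], [0.68, -0.1882], [0.46, 0.017], [0.5277, 0.0829], [0.4808, 0.0329], [0.6963, -0.1637]]
[np.float64(0.094), np.float64(0.301), np.float64(0.094), np.float64(0.294), np.float64(0.069), np.float64(0.065)]
door yaw (y axis from edge to hinge) -2.321963546943362
door yaw (y axis from edge to hinge) -2.321612399898293
door yaw (y axis from edge to hinge) -2.310553568719145
tile [[0.391, -0.003], [0.495, 0.004]] cruc [0.46663851 0.06050562]
1.45
```

```bash
cat >> h.py <<'E'
FY=-0.900; H=np.array([.6825,-.1940])
def frame(q,fy=FY):
    s=fy-q; return np.array([np.sin(s),-np.cos(s)]), np.array([np.cos(s),np.sin(s)])  # along door, inner normal
def proj(p,P):
    c=(P-p['pose'][:3,3])@p['pose'][:3,:3]
    return np.c_[c[:,0]/c[:,2]*p['fx']+p['cx'],c[:,1]/c[:,2]*p['fy']+p['cy']]
def score(p,g,q,h=H):
    a,n=frame(q); t=np.linspace(.02,.98,80)[:,None]
    c=[h+.005*a,h+.305*a,h+.305*a-.1*n,h+.005*a-.1*n]; s=0
    for i,j in((0,1),(1,2),(2,3)):
        uv=proj(p,np.c_[c[i]*(1-t)+c[j]*t,np.full(80,.315)]).astype(np.float32)
        d=uv[-1]-uv[0]; m=np.array([-d[1],d[0]])/np.hypot(*d)
        S=lambda o:cv2.remap(g,(uv+o*m)[None].astype(np.float32),None,cv2.INTER_LINEAR)[0]
        s+=np.minimum(np.abs(S(1.5)-S(-1.5)),40).sum()*np.hypot(*d)/80
    return s
def qfit(p,lo=.1,hi=1.65):
    g=cv2.cvtColor(cv2.GaussianBlur(p['color'],(3,3),0),cv2.COLOR_RGB2GRAY).astype(np.float32)
    Q=np.arange(lo,hi,.004); s=np.array([score(p,g,q) for q in Q]); k=s.argmax()
    return round(Q[k],3),round(s[k]/np.median(s),2)
X=np.array([.93,.368]);Y=np.array([.368,-.93])
def setax(o):
    from scipy.spatial.transform import Rotation as R
    w,x,y,z=o['ee_rot']; M=R.from_quat([x,y,z,w]).as_matrix(); return M
def hand(q,r,side,gap,M):
    "TCP xy with the shut fingers (22x29) gap from the face at r; side +1 inner, -1 outer"
    a,n=frame(q); sup=abs(n@M[:2,0])*.011+abs(n@M[:2,1])*.0145
    return H+r*a+(-.1*n if side<0 else 0)+side*n*(sup+gap)
def tool(M,d): return (M.T@np.asarray(d)/.025).round(2)
E
python3 - <<'E'
from cell import r
from h import *
import h
o=r.get_obs();M=setax(o);print(M.round(3).tolist(),o['clock'])
for n in('top','scene'):
    p=r.camera(n);print(n,qfit(p))
t=hand(1.42,.27,-1,.012,M);print(t, tool(M,[*(t-o['tcp_pos'][:2]),0]))
E
```

```text
[[0.93, 0.368, -0.0], [0.368, -0.93, -0.0], [-0.0, 0.0, -1.0]] 1.45
top (np.float64(1.436), np.float32(4.35))
scene (np.float64(1.452), np.float32(3.16))
[0.57208753 0.08373421] [ 22.51 -17.69  -0.  ]
```

{"api": "move_arm", "payload": {
  "claw": [-1, -1, -1, -1, -1, -1, -1, -1, -1, -1],
  "slide": [
    [0, 0, -2.4],
    [0.3, -0.2, -4.7],
    [1.5, -1.2, -6.4],
    [3.4, -2.7, -6.6],
    [5.3, -4.1, -6.6],
    [7.2, -5.6, -6.6],
    [9.1, -7.1, -6.6],
    [11, -8.6, -6.6],
    [12.9, -10.1, -6.6],
    [14.8, -11.6, -6.6]
  ],
  "yaw": [0, 0, 0, 0, 0, 0, 0, 0, 0, 0]
}}

```text
clock: 2.8
tcp_pos: [0.4496, -0.127, 0.3814]
ee_rot: [0.0, 0.982, 0.187, 0.0]
wrist_force: [0.4, -0.3, 0.8]
gripper_width: 0.0003
gripper_force: 0.0
```

{"api": "move_arm", "payload": {
  "claw": [-1, -1, -1, -1, -1, -1, -1, -1],
  "slide": [
    [1.9, -1.5, 0],
    [3.8, -3.0, 0],
    [5.7, -4.4, 0],
    [7.2, -5.6, 0],
    [8.0, -6.2, 0.2],
    [8.0, -6.2, 1.5],
    [8.0, -6.2, 3.0],
    [8.0, -6.2, 3.6]
  ],
  "yaw": [0, 0, 0, 0, 0, 0, 0, 0]
}}

```text
clock: 3.8
tcp_pos: [0.5767, 0.089, 0.2884]
ee_rot: [-0.001, 0.982, 0.187, -0.002]
wrist_force: [-0.7, 0.6, -0.4]
gripper_width: 0.0001
gripper_force: 0.0
```

Run:
```python
from cell import r
from h import *
p=r.camera('top');print(qfit(p,1,1.65));q=qfit(p,1,1.65)[0]
cv2.imwrite('pics/t2.png',p['color'][:,:,::-1])
o=r.get_obs();M=setax(o);print(o['clock'],o['tcp_pos'],o['wrist_force'])
t0=o['tcp_pos'][:2]
for q in (1.42,1.436,1.45):
  t=hand(q,.27,-1,0,M);print(q,tool(M,[*(t-t0),0]), (t-t0)@frame(q)[1])
# trajectory: q(t) contact tracking from 1.436, accelerating to .12 rad/s
q0=1.436
for q in (1.436,1.42,1.4,1.35,1.3,1.25,1.2,1.15,1.1,1.0): print(q,tool(M,[*(hand(q,.27,-1,0,M)-hand(q0,.27,-1,0,M)),0]))
```

```text
(np.float64(1.436), np.float32(3.01))
3.85 [0.5763837  0.08892264 0.28748469] [-0.14754556 -0.51549924 -1.36986193]
1.42 [-0.67  0.34  0.  ] 0.018724530035204176
1.436 [-0.49  0.33  0.  ] 0.014516988140147472
1.45 [-0.33  0.33  0.  ] 0.010811303926393507
1.436 [0. 0. 0.]
1.42 [-0.18  0.    0.  ]
1.4 [-0.41  0.01  0.  ]
1.35 [-0.98  0.05  0.  ]
1.3 [-1.56  0.12  0.01]
1.25 [-2.13  0.22  0.01]
1.2 [-2.69  0.35  0.01]
1.15 [-3.25  0.51  0.01]
1.1 [-3.8   0.69  0.02]
1.0 [-4.88  1.15  0.02]
```

View pics/t2.png

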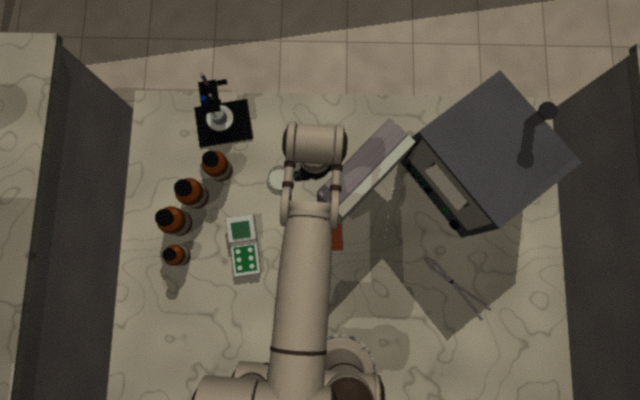

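The hand stands at (315,150)-(320,195), just outside the door's outer face near its free end, with nothing touched. Next is a slow approach to contact.

{"api": "move_arm", "payload": {
  "claw": [-1, -1, -1, -1, -1, -1, -1, -1, -1, -1],
  "slide": [
    [-0.18, 0.08, 0],
    [-0.3, 0.14, 0],
    [-0.36, 0.17, 0],
    [-0.41, 0.19, 0],
    [-0.45, 0.21, 0],
    [-0.5, 0.23, 0],
    [-0.54, 0.25, 0],
    [-0.59, 0.27, 0],
    [-0.64, 0.29, 0],
    [-0.69, 0.31, 0]
  ],
  "yaw": [0, 0, 0, 0, 0, 0, 0, 0, 0, 0]
}}

```text
clock: 5.1
tcp_pos: [0.5646, 0.0752, 0.2911]
ee_rot: [-0.0, 0.982, 0.187, -0.0]
wrist_force: [0.3, -0.4, -0.8]
gripper_width: 0.0004
gripper_force: 0.0
```

{"api": "move_arm", "payload": {
  "claw": [-1, -1, -1, -1, -1, -1, -1, -1, -1, -1],
  "slide": [
    [-0.06, 0.01, 0],
    [-0.13, 0.02, 0],
    [-0.21, 0.03, 0],
    [-0.3, 0.04, 0],
    [-0.4, 0.05, 0],
    [-0.51, 0.06, 0],
    [-0.63, 0.07, 0],
    [-0.76, 0.08, 0],
    [-0.9, 0.09, 0],
    [-1.05, 0.1, 0]
  ],
  "yaw": [0, 0, 0, 0, 0, 0, 0, 0, 0, 0]
}}

```text
clock: 6.35
tcp_pos: [0.5409, 0.0632, 0.2911]
ee_rot: [0.0, 0.982, 0.187, -0.0]
wrist_force: [-0.5, -0.3, 0.0]
gripper_width: -0.0004
gripper_force: 0.0
```

Run:
```python
from cell import r
from h import *
p=r.camera('top');o=r.get_obs();M=setax(o);print(qfit(p,1,1.65),o['clock'],o['tcp_pos'],o['wrist_force'])
from scipy.optimize import brentq
t=o['tcp_pos'][:2]
def f(q):
  a,n=frame(q); return (t-H)@n+.1+abs(n@M[:2,0])*.011+abs(n@M[:2,1])*.0145
print('contact q',brentq(f,1.0,1.6))
```

```text
(np.float64(1.352), np.float32(2.38)) 6.4 [0.5406184  0.06307268 0.29114169] [0.6300232  0.0158308  0.99710838]
contact q 1.3279262345247613
```

{"api": "move_arm", "payload": {
  "claw": [-1, -1, -1, -1, -1],
  "slide": [
    [0.3, -0.1, -0.2],
    [0.6, -0.2, -1.5],
    [0.6, -0.2, -3.0],
    [0.6, -0.2, -3.6],
    [0.6, -0.2, -3.6]
  ],
  "yaw": [0, 0, 0, 0, 0]
}}

```text
clock: 7.02
tcp_pos: [0.5538, 0.0736, 0.3819]
ee_rot: [0.0, 0.982, 0.187, 0.001]
wrist_force: [-0.3, -0.2, -1.2]
gripper_width: -0.0004
gripper_force: 0.0
```

Run:
```python
from cell import r
from h import *
for n in('top','scene'):
  p=r.camera(n);o=r.get_obs();print(n,qfit(p,.9,1.5),o['clock'])
M=setax(o);c=o['tcp_pos'];print(c)
for q in(.8,.7,.6,.5): 
  t=hand(q,.27,1,0,M);print(q,t,tool(M,[*(t-c[:2]),0]))
```

```text
top (np.float64(1.28), np.float32(2.44)) 7.075
scene (np.float64(1.288), np.float32(2.14)) 7.125
[0.55289365 0.07357071 0.37942147]
0.8 [ 0.41242943 -0.17707634] [-8.91  7.26  0.01]
0.7 [ 0.4120993  -0.20377417] [-9.32  8.24  0.01]
0.6 [ 0.4143888  -0.23019624] [-9.62  9.26  0.01]
0.5 [ 0.41922342 -0.2560953 ] [-9.820e+00  1.029e+01  1.000e-02]
```

{"api": "move_arm", "payload": {
  "claw": [-1, -1, -1, -1, -1, -1, -1, -1, -1, -1],
  "slide": [
    [-1.0, 0.9, 0],
    [-2.6, 2.4, 0],
    [-4.2, 3.9, 0],
    [-5.8, 5.4, 0],
    [-7.4, 6.9, 0],
    [-8.7, 8.0, 0],
    [-9.5, 8.75, 0],
    [-9.5, 8.75, 1.2],
    [-9.5, 8.75, 2.7],
    [-9.5, 8.75, 3.6]
  ],
  "yaw": [0, 0, 0, 0, 0, 0, 0, 0, 0, 0]
}}

```text
clock: 8.38
tcp_pos: [0.4115, -0.2163, 0.2871]
ee_rot: [-0.002, 0.982, 0.187, -0.002]
wrist_force: [0.1, 0.3, -0.5]
gripper_width: 0.0002
gripper_force: 0.0
```

Run:
```python
from cell import r
from h import *
for n in('top','scene'):
  p=r.camera(n);o=r.get_obs();print(n,qfit(p,.6,1.5),o['clock'])
  cv2.imwrite(f'pics/{n}3.png',p['color'][:,:,::-1])
M=setax(o);c=o['tcp_pos'];print(c)
for q in(.8,.7,.65,.6,.55,.5): 
  t=hand(q,.27,1,0,M);print(q,t,tool(M,[*(t-c[:2]),0]))
```

```text
top (np.float64(1.144), np.float32(3.96)) 8.425
scene (np.float64(1.156), np.float32(3.04)) 8.475
[ 0.41094263 -0.21562099  0.2864022 ]
0.8 [ 0.41242953 -0.17707554] [ 0.62 -1.41  0.01]
0.7 [ 0.41209934 -0.20377291] [ 0.22 -0.42  0.  ]
0.65 [ 0.41292069 -0.21703398] [ 0.05  0.08 -0.  ]
0.6 [ 0.41438868 -0.23019454] [-0.09  0.59 -0.  ]
0.55 [ 0.41649325 -0.24322412] [-0.2   1.11 -0.01]
0.5 [ 0.41922305 -0.2560932 ] [-0.29  1.63 -0.01]
```

View pics/top3.png

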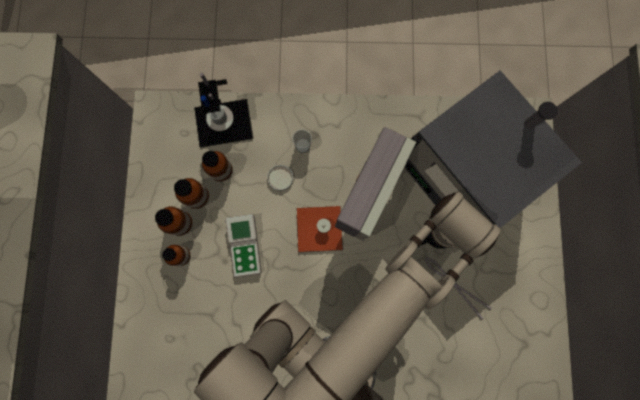

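The door is about halfway, free end near (350,230), and the hand waits by the inner side at about (435,240). I'll set the hand at the 0.75 rad line and let the door come.

{"api": "move_arm", "payload": {
  "claw": [-1, -1, -1, -1, -1, -1, -1, -1, -1, -1],
  "slide": [
    [0.1, -0.2, 0],
    [0.2, -0.5, 0],
    [0.4, -0.8, 0],
    [0.4, -0.9, 0],
    [0.4, -0.9, 0],
    [0.4, -0.9, 0],
    [0.4, -0.9, 0],
    [0.4, -0.9, 0],
    [0.4, -0.9, 0],
    [0.4, -0.9, 0]
  ],
  "yaw": [0, 0, 0, 0, 0, 0, 0, 0, 0, 0]
}}

```text
clock: 9.72
tcp_pos: [0.4139, -0.1927, 0.2911]
ee_rot: [0.0, 0.982, 0.187, -0.0]
wrist_force: [-0.6, 0.6, -0.2]
gripper_width: 0.0002
gripper_force: 0.0
```

{"api": "move_arm", "payload": {
  "claw": [-1, -1, -1, -1, -1, -1, -1, -1, -1, -1],
  "slide": [
    [0, 0, 0],
    [0, 0, 0],
    [0, 0, 0],
    [0, 0, 0],
    [0, 0, 0],
    [0, 0, 0],
    [0, 0, 0],
    [0, 0, 0],
    [0, 0, 0],
    [0, 0, 0]
  ],
  "yaw": [0, 0, 0, 0, 0, 0, 0, 0, 0, 0]
}}

```text
clock: 10.98
tcp_pos: [0.4139, -0.1927, 0.2911]
ee_rot: [0.0, 0.982, 0.187, 0.0]
wrist_force: [-0.1, -0.1, 0.6]
gripper_width: 0.0002
gripper_force: 0.0
```

```bash
cat > m.py <<'E'
from cell import r
from h import *
import sys
lo,hi=float(sys.argv[1]),float(sys.argv[2])
for n in('top','scene'):
  p=r.camera(n);o=r.get_obs();print(n,qfit(p,lo,hi),o['clock'])
M=setax(o);c=o['tcp_pos'];print(c,o['wrist_force'])
for q in(.8,.75,.7,.65,.6,.55,.5): 
  t=hand(q,.27,1,0,M);print(q,tool(M,[*(t-c[:2]),0]))
E
python3 m.py .5 1.3
```

```text
top (np.float64(0.892), np.float32(3.72)) 11.025
scene (np.float64(0.916), np.float32(2.76)) 11.075
[ 0.41392329 -0.19270234  0.29109647] [-0.18695045 -0.45582627 -0.58630887]
0.8 [ 0.17 -0.6  -0.  ]
0.75 [-0.04 -0.11 -0.  ]
0.7 [-0.23  0.38  0.  ]
0.65 [-0.4   0.89  0.  ]
0.6 [-0.53  1.4   0.  ]
0.55 [-0.65  1.92  0.  ]
0.5 [-0.74  2.44  0.  ]
```

{"api": "move_arm", "payload": {
  "claw": [-1, -1, -1, -1, -1, -1, -1, -1, -1, -1],
  "slide": [
    [0, 0, 0],
    [0, 0, 0],
    [0, 0, 0],
    [0, 0, 0],
    [0, 0, 0],
    [0, 0, 0],
    [0, 0, 0],
    [0, 0, 0],
    [0, 0, 0],
    [-0.01, 0.04, 0]
  ],
  "yaw": [0, 0, 0, 0, 0, 0, 0, 0, 0, 0]
}}

```text
clock: 12.32
tcp_pos: [0.4141, -0.1938, 0.2911]
ee_rot: [0.0, 0.982, 0.187, 0.0]
wrist_force: [-0.3, 0.8, -0.7]
gripper_width: -0.0003
gripper_force: 0.0
```

{"api": "move_arm", "payload": {
  "claw": [-1, -1, -1, -1, -1, -1, -1, -1, -1, -1],
  "slide": [
    [-0.03, 0.07, 0],
    [-0.05, 0.14, 0],
    [-0.08, 0.21, 0],
    [-0.1, 0.28, 0],
    [-0.13, 0.35, 0],
    [-0.15, 0.42, 0],
    [-0.18, 0.49, 0],
    [-0.2, 0.56, 0],
    [-0.22, 0.63, 0],
    [-0.24, 0.7, 0]
  ],
  "yaw": [0, 0, 0, 0, 0, 0, 0, 0, 0, 0]
}}

```text
clock: 13.58
tcp_pos: [0.415, -0.2123, 0.2911]
ee_rot: [0.0, 0.982, 0.187, 0.0]
wrist_force: [-0.2, -0.4, 0.4]
gripper_width: -0.0003
gripper_force: 0.0
```

{"api": "move_arm", "payload": {
  "claw": [-1, -1, -1, -1, -1, -1, -1, -1, -1, -1],
  "slide": [
    [-0.02, 0.07, 0],
    [-0.04, 0.14, 0],
    [-0.06, 0.21, 0],
    [-0.08, 0.28, 0],
    [-0.1, 0.34, 0],
    [-0.12, 0.4, 0],
    [-0.13, 0.46, 0],
    [-0.15, 0.51, 0],
    [-0.16, 0.56, 0],
    [-0.17, 0.6, 0]
  ],
  "yaw": [0, 0, 0, 0, 0, 0, 0, 0, 0, 0]
}}

```text
clock: 14.82
tcp_pos: [0.4165, -0.2278, 0.2911]
ee_rot: [-0.0, 0.982, 0.187, -0.0]
wrist_force: [0.2, 0.2, -0.5]
gripper_width: -0.0002
gripper_force: 0.0
```

{"api": "move_arm", "payload": {
  "claw": [-1, -1, -1, -1, -1, -1, -1, -1, -1, -1],
  "slide": [
    [-0.01, 0.04, 0],
    [-0.02, 0.08, 0],
    [-0.03, 0.12, 0],
    [-0.04, 0.155, 0],
    [-0.05, 0.19, 0],
    [-0.055, 0.22, 0],
    [-0.06, 0.245, 0],
    [-0.065, 0.265, 0],
    [-0.07, 0.28, 0],
    [-0.075, 0.295, 0]
  ],
  "yaw": [0, 0, 0, 0, 0, 0, 0, 0, 0, 0]
}}

```text
clock: 16.08
tcp_pos: [0.4175, -0.2353, 0.2911]
ee_rot: [0.0, 0.982, 0.187, 0.0]
wrist_force: [-0.8, 0.1, -0.7]
gripper_width: -0.0003
gripper_force: 0.0
```

```bash
python3 m.py .3 .9
```

```text
top (np.float64(0.58), np.float32(2.58)) 16.125
scene (np.float64(0.608), np.float32(2.42)) 16.175
[ 0.41746402 -0.23529157  0.29109487] [ 0.26260804  0.37518862 -0.68873934]
0.8 [ 0.67 -2.24 -0.  ]
0.75 [ 0.45 -1.75 -0.  ]
0.7 [ 0.26 -1.25 -0.  ]
0.65 [ 0.1  -0.75 -0.  ]
0.6 [-0.04 -0.23 -0.  ]
0.55 [-0.15  0.28  0.  ]
0.5 [-0.24  0.8   0.  ]
```

{"api": "move_arm", "payload": {
  "claw": [-1, -1, -1, -1, -1, -1, -1, -1, -1, -1],
  "slide": [
    [-0.08, 0.3, 0],
    [-0.2, 0.7, 0],
    [-0.24, 0.9, 0],
    [-0.24, 0.9, 0],
    [-0.24, 0.9, 0],
    [-0.24, 0.9, 0],
    [-0.24, 0.9, 0],
    [-0.24, 0.9, 0],
    [-0.24, 0.9, 0],
    [-0.24, 0.9, 0]
  ],
  "yaw": [0, 0, 0, 0, 0, 0, 0, 0, 0, 0]
}}

```text
clock: 17.42
tcp_pos: [0.4202, -0.2584, 0.2911]
ee_rot: [0.0, 0.982, 0.187, 0.0]
wrist_force: [-0.0, -0.3, -0.8]
gripper_width: -0.0
gripper_force: 0.0
```

```bash
python3 m.py .3 .9
```

```text
top (np.float64(0.532), np.float32(2.68)) 17.475
scene (np.float64(0.576), np.float32(2.44)) 17.525
[ 0.42014817 -0.25840612  0.29110447] [ 0.24701474  0.20278608 -0.046508  ]
0.8 [ 0.91 -3.14 -0.  ]
0.75 [ 0.69 -2.65 -0.  ]
0.7 [ 0.5  -2.15 -0.  ]
0.65 [ 0.34 -1.65 -0.  ]
0.6 [ 0.2  -1.13 -0.  ]
0.55 [ 0.09 -0.62 -0.  ]
0.5 [-0.  -0.1 -0. ]
```

{"api": "move_arm", "payload": {
  "claw": [-1, -1, -1, -1, -1, -1, -1, -1, -1, -1],
  "slide": [
    [0.01, -0.08, 0],
    [0.02, -0.15, 0],
    [0.03, -0.18, 0],
    [0.03, -0.18, 0],
    [0.03, -0.18, 0],
    [0.03, -0.18, 0],
    [0.03, -0.18, 0],
    [0.03, -0.18, 0],
    [0.03, -0.18, 0],
    [0.03, -0.18, 0]
  ],
  "yaw": [0, 0, 0, 0, 0, 0, 0, 0, 0, 0]
}}

```text
clock: 18.77
tcp_pos: [0.4192, -0.254, 0.2911]
ee_rot: [0.0, 0.982, 0.187, 0.0]
wrist_force: [0.2, 0.2, -0.3]
gripper_width: -0.0002
gripper_force: 0.0
```

```bash
python3 m.py .3 .9|head -3
```

```text
top (np.float64(0.524), np.float32(2.63)) 18.825
scene (np.float64(0.552), np.float32(2.33)) 18.875
[ 0.41920358 -0.25395165  0.29110446] [ 0.51854158  0.03733571 -0.32517692]
```

{"api": "move_arm", "payload": {
  "claw": [-1, -1, -1, -1, -1, -1],
  "slide": [
    [0, 0, 0],
    [0, 0, 0],
    [0, 0, 0],
    [0, 0, 0],
    [0, 0, 0],
    [0, 0, 0]
  ],
  "yaw": [0, 0, 0, 0, 0, 0]
}}

```text
clock: 19.62
tcp_pos: [0.4192, -0.2539, 0.2911]
ee_rot: [-0.0, 0.982, 0.187, -0.0]
wrist_force: [0.1, -0.1, -0.6]
gripper_width: 0.0001
gripper_force: 0.0
```

```bash
python3 m.py .3 .9|head -3
```

```text
top (np.float64(0.512), np.float32(2.62)) 19.675
scene (np.float64(0.544), np.float32(2.43)) 19.725
[ 0.41922421 -0.25391926  0.29110983] [-0.77929767 -0.07305874 -0.04887981]
```

{"api": "move_arm", "payload": {
  "claw": [-1, -1, -1, -1, -1, -1, -1, -1, -1, -1],
  "slide": [
    [0, 0, 0],
    [0, 0, 0],
    [0, 0, 0],
    [0, 0, 0],
    [0, 0, 0],
    [0, 0, 0],
    [0, 0, 0],
    [0, 0, 0],
    [0, 0, 0],
    [0, 0, 0]
  ],
  "yaw": [0, 0, 0, 0, 0, 0, 0, 0, 0, 0]
}}

```text
clock: 20.98
tcp_pos: [0.4192, -0.2539, 0.2911]
ee_rot: [-0.0, 0.982, 0.187, -0.0]
wrist_force: [-0.3, -0.9, 0.4]
gripper_width: 0.0001
gripper_force: 0.0
```

```bash
python3 m.py .3 .9|head -3
```

```text
top (np.float64(0.508), np.float32(2.55)) 21.025
scene (np.float64(0.54), np.float32(2.4)) 21.075
[ 0.41920416 -0.25393291  0.29109014] [-0.33409976  0.01502345 -0.34685505]
```

{"api": "move_arm", "payload": {
  "claw": [-1, -1, -1, -1, -1, -1, -1, -1, -1, -1],
  "slide": [
    [-0.06, 0.25, 0],
    [-0.15, 0.6, 0],
    [-0.24, 0.95, 0],
    [-0.25, 1.0, 0],
    [-0.25, 1.0, -1.0],
    [-0.25, 1.0, -2.4],
    [-0.25, 1.0, -3.5],
    [-0.25, 1.0, -3.8],
    [-0.25, 1.0, -3.8],
    [-0.25, 1.0, -3.8]
  ],
  "yaw": [0, 0, 0, 0, 0, 0, 0, 0, 0, 0]
}}

```text
clock: 22.32
tcp_pos: [0.4222, -0.2791, 0.3844]
ee_rot: [-0.001, 0.982, 0.187, -0.001]
wrist_force: [-0.1, 0.1, -0.5]
gripper_width: 0.0002
gripper_force: 0.0
```

```bash
python3 m.py .3 .9|head -3
```

```text
top (np.float64(0.508), np.float32(2.77)) 22.375
scene (np.float64(0.548), np.float32(2.44)) 22.425
[ 0.42229812 -0.27916243  0.38473141] [ 0.65026337 -0.15866084  0.01496882]
```

{"api": "move_arm", "payload": {
  "claw": [-1, -1, -1, -1, -1, -1, -1, -1, -1, -1],
  "slide": [
    [0, 0, 0],
    [0, 0, 0],
    [0, 0, 0],
    [0, 0, 0],
    [0, 0, 0],
    [0, 0, 0],
    [0, 0, 0],
    [0, 0, 0],
    [0, 0, 0],
    [0, 0, 0]
  ],
  "yaw": [0, 0, 0, 0, 0, 0, 0, 0, 0, 0]
}}

```text
clock: 23.68
tcp_pos: [0.4226, -0.2795, 0.3861]
ee_rot: [-0.0, 0.982, 0.187, -0.0]
wrist_force: [0.0, 0.4, 0.2]
gripper_width: 0.0002
gripper_force: 0.0
```

```bash
python3 m.py .3 .9|head -3
```

```text
top (np.float64(0.516), np.float32(2.78)) 23.725
scene (np.float64(0.56), np.float32(2.37)) 23.775
[ 0.4225823  -0.27946459  0.38608132] [-0.52842104 -0.19755813 -0.31715491]
```

{"api": "move_arm", "payload": {
  "claw": [-1, -1, -1, -1, -1, -1, -1, -1, -1, -1],
  "slide": [
    [0, 0, 0],
    [0, 0, 0],
    [0, 0, 0],
    [0, 0, 0],
    [0, 0, 0],
    [0, 0, 0],
    [0, 0, 0],
    [0, 0, 0],
    [0, 0, 0],
    [0, 0, 0]
  ],
  "yaw": [0, 0, 0, 0, 0, 0, 0, 0, 0, 0]
}}

```text
clock: 25.02
tcp_pos: [0.4226, -0.2795, 0.3861]
ee_rot: [-0.0, 0.982, 0.187, -0.0]
wrist_force: [0.3, -0.2, -0.3]
gripper_width: -0.0001
gripper_force: 0.0
```

{"api": "move_arm", "payload": {
  "claw": [-1, -1, -1, -1, -1, -1, -1, -1, -1, -1],
  "slide": [
    [0, 0, 0],
    [0, 0, 0],
    [0, 0, 0],
    [0, 0, 0],
    [0, 0, 0],
    [0, 0, 0],
    [0, 0, 0],
    [0, 0, 0],
    [0, 0, 0],
    [0, 0, 0]
  ],
  "yaw": [0, 0, 0, 0, 0, 0, 0, 0, 0, 0]
}}

```text
clock: 26.28
tcp_pos: [0.4226, -0.2795, 0.3861]
ee_rot: [0.0, 0.982, 0.187, 0.0]
wrist_force: [-0.0, -0.1, 0.5]
gripper_width: -0.0003
gripper_force: 0.0
```

```bash
python3 m.py .3 .9|head -3
```

```text
top (np.float64(0.528), np.float32(2.82)) 26.325
scene (np.float64(0.572), np.float32(2.4)) 26.375
[ 0.42258481 -0.2794726   0.38610464] [ 0.04369469 -0.01076     0.4554701 ]
```

{"api": "move_arm", "payload": {
  "claw": [-1, -1, -1, -1, -1, -1, -1, -1, -1, -1],
  "slide": [
    [0, 0, 0],
    [0, 0, 0],
    [0, 0, 0],
    [0, 0, 0],
    [0, 0, 0],
    [0, 0, 0],
    [0, 0, 0],
    [0, 0, 0],
    [0, 0, 0],
    [0, 0, 0]
  ],
  "yaw": [0, 0, 0, 0, 0, 0, 0, 0, 0, 0]
}}

```text
clock: 27.62
tcp_pos: [0.4226, -0.2795, 0.3861]
ee_rot: [0.0, 0.982, 0.187, 0.0]
wrist_force: [0.8, -0.3, -1.1]
gripper_width: -0.0002
gripper_force: 0.0
```

{"api": "move_arm", "payload": {
  "claw": [-1, -1, -1, -1, -1, -1, -1, -1, -1, -1],
  "slide": [
    [0, 0, 0],
    [0, 0, 0],
    [0, 0, 0],
    [0, 0, 0],
    [0, 0, 0],
    [0, 0, 0],
    [0, 0, 0],
    [0, 0, 0],
    [0, 0, 0],
    [0, 0, 0]
  ],
  "yaw": [0, 0, 0, 0, 0, 0, 0, 0, 0, 0]
}}

```text
clock: 28.88
tcp_pos: [0.4226, -0.2795, 0.3861]
ee_rot: [0.0, 0.982, 0.187, 0.0]
wrist_force: [-0.8, 1.0, -0.2]
gripper_width: 0.0001
gripper_force: 0.0
```

```bash
python3 m.py .3 .9|head -3
```

```text
top (np.float64(0.536), np.float32(2.84)) 28.925
scene (np.float64(0.576), np.float32(2.47)) 28.975
[ 0.42258003 -0.27947214  0.38610411] [ 0.54397068 -0.10560495  0.66669911]
```

{"api": "move_arm", "payload": {
  "claw": [-1, -1, -1, -1, -1, -1, -1, -1, -1, -1],
  "slide": [
    [0, 0, 0],
    [0, 0, 0],
    [0, 0, 0],
    [0, 0, 0],
    [0, 0, 0],
    [0, 0, 0],
    [0, 0, 0],
    [0, 0, 0],
    [0, 0, 0],
    [0, 0, 0]
  ],
  "yaw": [0, 0, 0, 0, 0, 0, 0, 0, 0, 0]
}}

```text
clock: 30.22
tcp_pos: [0.4226, -0.2795, 0.3861]
ee_rot: [-0.0, 0.982, 0.187, 0.0]
wrist_force: [-0.1, 0.6, -0.1]
gripper_width: -0.0001
gripper_force: 0.0
```

{"api": "move_arm", "payload": {
  "claw": [-1, -1, -1, -1, -1, -1, -1, -1, -1, -1],
  "slide": [
    [0, 0, 0],
    [0, 0, 0],
    [0, 0, 0],
    [0, 0, 0],
    [0, 0, 0],
    [0, 0, 0],
    [0, 0, 0],
    [0, 0, 0],
    [0, 0, 0],
    [0, 0, 0]
  ],
  "yaw": [0, 0, 0, 0, 0, 0, 0, 0, 0, 0]
}}

```text
clock: 31.48
tcp_pos: [0.4226, -0.2795, 0.3861]
ee_rot: [0.0, 0.982, 0.187, 0.0]
wrist_force: [-0.2, 0.1, 0.2]
gripper_width: 0.0001
gripper_force: 0.0
```

```bash
python3 m.py .3 .9|head -3
python3 - <<'E'
from cell import r
from h import *
p=r.camera('top');q=qfit(p,.3,.9)[0];im=p['color'][:,:,::-1].copy();a,n=frame(q)
c=np.array([[*x,.315] for x in(H+.005*a,H+.305*a,H+.305*a-.1*n,H+.005*a-.1*n)])
cv2.polylines(im,[(proj(p,c)*16).astype(np.int32)],True,(0,0,255),1,cv2.LINE_AA,4)
cv2.imwrite('pics/end.png',cv2.resize(im[80:320,280:600],None,fx=2.4,fy=2.4))
E
```

```text
top (np.float64(0.536), np.float32(2.83)) 31.525
scene (np.float64(0.576), np.float32(2.51)) 31.575
[ 0.42258482 -0.27948917  0.38613463] [-0.01792491  0.29017667  0.59043384]
```

View pics/end.png

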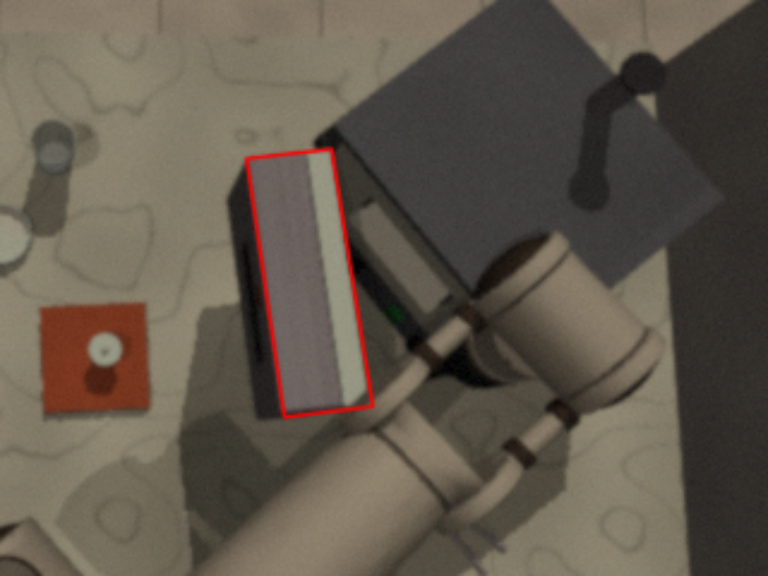

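The fitted outline, (247,157) to (372,407), lies exactly on the door's top. The door stands still at about 0.54 rad (31 degrees), the hand is clear above it, and the tile and crucible are where they were.

```bash
python3 -c "
from cell import r
print(r.job_done())"
```

```text
the job is handed in; nothing more can be done
None
```

The furnace door stands still and untouched at about 31 degrees by the top camera (the scene camera reads about 33); the hand has been clear for about 10 s, the door's last slow drift had stopped some 2.5 s before I handed the job in, and nothing else in view was moved.

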